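# Switch the bench air to the green outlet and read its pressure

## Task

Push the red tab of the air distributor's selector round, without pinching it, until the pointer clicks home at the outlet marked by the green disc. Only then press the black read button beside the gauge fully down and keep it pressed: the program finishes while a fingertip is still holding the button down. Pick nothing up, and leave the loose parts round the distributor where they are.

Things in the scene. Friction and masses are not known exactly. Their poses are not given: they have to be found in the camera images.
- distributor: (all sizes mm) bench air distributor, fixed: grey drum 210 dia, top 42 high, on a base plate (x -85..150, y +-118); 4 coupler stubs at the front out to 137 from the axis; gauge at rear right, centre (122,-70), top about 105 high; read button at rear left. Origin: dial axis at bench height; -x = front, +y = its left, z up; only its yaw turns
- dial_axis (a point): centre of the drum's top, on the selector's axis, 42 above the bench. The selector's hub round it is 48 dia, 66 high. Nothing on the drum's front half is higher than the tab
- selector (a joint): black lever on the drum. 0 rad = closed (start), pointing to the front; positive = counter-clockwise from above (pointer to the distributor's right, -y). Click stops at 0, +-0.628, +-1.257; end stops +-1.36. Sprung: let go before half way to the next stop it springs back, past half way it jumps on by itself. Pushing the tab takes up to about 5 N
- tab (a point): centre of the red upright tab on the lever, 58 from the dial axis, 73 above the bench; at joint value q it is at (-58 cos q, -58 sin q) of the distributor. Tab 10 thick in the push direction, 20 long radially, 55 to 89 above the bench; lever below it 14 wide, top at 55. A fingertip beside it at 60 to 70 above the bench clears all else
- tab_cheek_left: thin ribbed cheek on the tab's side that faces the distributor's left (+y) when closed; pushing on it turns the selector positive. Origin at its centre
- tab_cheek_right: the same on the side facing right (-y) when closed; pushing on it turns negative. Pressing on both cheeks at once is pinching
- pointer (a point): point on the pointer's centre line 90 from the dial axis, 50 above the bench (the black tip itself ends at 75): over a disc's centre when the selector stands at that outlet
- read_button (a joint): travel of the read button: 0 up, 0.006 m fully down; spring, about 5 N when fully down, comes up when let go. Pressing it swings the gauge's red needle up
- read_cap: the round black cap of the read button, 30 dia, facing up in a steel collar on a block at the distributor's rear left, at (88, 96) of the distributor. Origin: centre of the cap's underside, 4 below its top face
- read_cap_top (a point): centre of the cap's top face, 70 above the bench when up; moves down with it
- green_disc: green colour disc, 19 dia, 2.5 thick, fixed on the drum's top 90 from the dial axis in front of one of the four outlets; which colour marks which outlet changes from run to run. Origin at the centre of its underside
- blue_disc: blue colour disc, 19 dia, 2.5 thick, fixed on the drum's top 90 from the dial axis in front of one of the four outlets; which colour marks which outlet changes from run to run. Origin at the centre of its underside
- yellow_disc: yellow colour disc, 19 dia, 2.5 thick, fixed on the drum's top 90 from the dial axis in front of one of the four outlets; which colour marks which outlet changes from run to run. Origin at the centre of its underside
- white_disc: white colour disc, 19 dia, 2.5 thick, fixed on the drum's top 90 from the dial axis in front of one of the four outlets; which colour marks which outlet changes from run to run. Origin at the centre of its underside
- tyre_valve_a: snap-in tyre valve, black rubber with a brass stem, lying, 19 x 43 x 19, loose, in front of the distributor, about 150 mm from the dial axis; leave it where it is. Origin at its underside's centre
- air_fitting_0: pale grey air fitting standing upright, 25 dia x 52 high, loose, to the left of the distributor; leave it where it is. Origin at its underside's centre
- brown_vial: small brown vial with a black cap, standing, 23 dia x 54 high, loose, to the left of the distributor, about 120 mm from the read button; leave it where it is. Origin at its underside's centre
- tyre_valve_b: another black and brass tyre valve, lying, 19 x 43 x 19, loose, to the right of the distributor; leave it where it is. Origin at its underside's centre
- steel_bush_0: small pale steel bush, standing, 19 dia x 21 high, loose, front right of the distributor; leave it where it is. Origin at its underside's centre
- black_coil: black rubber ring, lying flat, 50 dia x 30 high, loose, right of the gauge; leave it where it is. Origin at its underside's centre

How it is judged:
On the way:
1. the selector has clicked home at the green disc, the read button still up (horizontal distance between pointer and green_disc below 0.01 m and velocity of joint selector between -0.15 and 0.15 rad/s and value of joint read_button below 0.0015 m), for 0.3 s.
At the end, for the whole second after the job is handed in: The pointer stands at the green disc (pointer site within 10 mm of the disc's centre, selector at rest), and a finger holds the read button down (more than 4.5 of its 6 mm, with more than 1.5 N) through the last second (horizontal distance between pointer and green_disc below 0.01 m and velocity of joint selector between -0.15 and 0.15 rad/s and value of joint read_button above 0.0045 m and contact force between the fingers and read_cap above 1.5 N); the arm keeps its last pose, push and grip.
It fails at once if the read button is pressed (over 2.5 mm) while the pointer is not at the green disc (over 12 mm off) (value of joint read_button above 0.0025 m and horizontal distance between pointer and green_disc above 0.012 m).
It fails at once if the tab is pinched: the fingers press on both of its cheeks at once (contact force between the fingers and tab_cheek_left above 0.5 N and contact force between the fingers and tab_cheek_right above 0.5 N).
It fails at once if a loose part is picked up or shifted by more than 25 mm (distance of any of tyre_valve_a, air_fitting_0, brown_vial, tyre_valve_b, steel_bush_0, black_coil from where it was at the start of the episode above 0.025 m).
It also fails if it takes over 45 s, if anything falls off the work surface, if the arm or the gripper's body presses on something with over 40 N, if the wrist force passes 120 N, or if a joint passes its speed limit or range.

## Robot

A 6-joint arm with a two-finger parallel gripper is mounted at the origin on a cart in front of the work surface, level with it; the furniture and walls round the work are solid. World frame = base frame: x ahead of the robot, y to its left, z up, the work surface at z = 0. Lengths are in m, angles in rad, forces in N, time in s.
With the tool pointing down it reaches from about 0.25 to 0.775 m from the base axis. Payload 4 kg.
Tool frame: the origin (TCP) lies at the very end of the fingers, on their centre line; the grasp point (between the pads) lies 19 mm behind it; z points along the fingers, y is the line along which they close (so a half turn about z gives the same grasp; the last joint's range is limited). The gripper opens to 94 mm and grips with 3 to 60 N. Pads are 16 mm wide; open, the fingers measure 119 mm over their backs; the gripper's body (75 mm by 177 mm) begins 78 mm behind the grasp point.
Start: joints at [1.036, 0.087, 1.371, -0, 1.684, -0.103], TCP at [0.23, 0.5, 0.206] pointing down, gripper open.
Joint ranges: [-3.1, 3.1], [-0.76, 2.03], [0.27, 2.55], [-1.08, 4.22], [0.17, 2.65], [-2.57, 2.57]. Speed limits (rad/s): [2.79, 2.79, 3.14, 3.14, 3.14, 3.14].

## Interface

Orientations are given as [roll, pitch, yaw] about the fixed x, y, z axes, in that order (R = Rz(yaw) Ry(pitch) Rx(roll)).
In Python, from bench import robot, vision gives the robot as it stands.
- The arm moves only by the shell command python3 -m crank 'ROWS'. ROWS is JSON, a list of rows, each a list of 3 entries, a list of its own where there are three numbers: the closure, from 0 (fully open) to 1 (shut), then the shift along the tool's x, y, z in m, then the turn, a rotation vector about the tool's x, y, z in degrees. A call has 1 to 8 rows; each row shifts and turns the commanded pose from where the row before left it, along the tool's axes as they then stand; what a row does not reach is not made up. A row lasts 1/10 s, in which the tool goes at most 50 mm and 8.59 degrees, less where a joint would pass 70% of its speed; a pose out of reach is approached as far as the arm can. A call with a gripper value outside its range is refused whole. The fingers move at their own pace and stop on an object; the grip force is fixed at half the most. Time passes only in rows, so rows that do not move let the fingers close. It gives the time, the measured TCP pose, the force, the opening and the grip force at its end, in the units of the state.
- robot.get_obs(): the state, without advancing time (a new reading comes with each control period).
- vision.snapshot(name): name is "scene" or "top" or "wrist"; returns a dict with "color" (420x560x3 uint8, red, green, blue), "z_map" (420x560 float32, m along the optical axis (not along the pixel's ray), 0 where there is no reading), "fx", "fy", "cx", "cy" (pixels), "R" (3x3) and "t" (3): a world point X has camera coordinates R X + t. Camera axes: x right, y down, z forward; pixel columns grow to the right and rows downward; lengths in m; the calibration is good to about 2 mm. A picture is of the moment at which its call begins.
- robot.close_job(): hands the job in; it is judged then, once.
The state is a dict: "time": time; "joint_positions": joint angles; "qvel": joint speeds; "joint_torque": joint torques, N m; "tool_pos": TCP position; "ee_rot": TCP orientation; "wrist_force": force on the tool from outside, world axes, zero at the start; "wrist_torque": the same for the moment, N m; "width": finger opening in m; "finger_force": force on a finger pad.
Only numpy, scipy, OpenCV 4.12 (cv2) and the standard library are available. Lean on these libraries where they do the work, as an engineer would, in place of code of your own. Each camera call takes 0.05 s, during which the arm holds its last target. There are 200 camera calls.

## Working session

There is one attempt and no reset: what is moved stays moved. The work goes in short steps, Python scripts to look and compute and a shell command to move; the robot and the scene stay as the last step left them, time stands still between calls to the robot, and variables do not carry over. Pictures are saved under pics/ and viewed, at most 10 in all, crops included, and the job is handed in when it is done.

```bash
mkdir -p pics; ls; python3 - <<'E'
from bench import robot, vision
import cv2
o=robot.get_obs()
for k in('time','tool_pos','ee_rot','width','wrist_force'):print(k,o[k])
for n in('scene','top'):
    s=vision.snapshot(n); cv2.imwrite(f'pics/{n}0.png',s['color'][:,:,::-1])
    print(n,s['fx'],s['R'],s['t'])
E
```

```text
pics
time 0.0
tool_pos [0.22989689 0.49903737 0.20428233]
ee_rot [-3.13933395e+00 -2.08350370e-04  2.70979314e+00]
width 0.09388271052461881
wrist_force [0.41568026 0.12603658 0.6791582 ]
scene 512.001709085498 [[ 0.74162786 -0.67081049 -0.00118069]
 [-0.46461589 -0.51239417 -0.72220793]
 [ 0.48385968  0.53615809 -0.691675  ]] [-0.44921755  0.26959977  0.86664556]
top 499.0559435729099 [[-0.00718564 -0.99996415  0.00447849]
 [-0.99902087  0.00698321 -0.04368685]
 [ 0.04365401 -0.00478802 -0.99903524]] [-0.09666508  0.52184517  1.04828771]
```

View pics/top0.png

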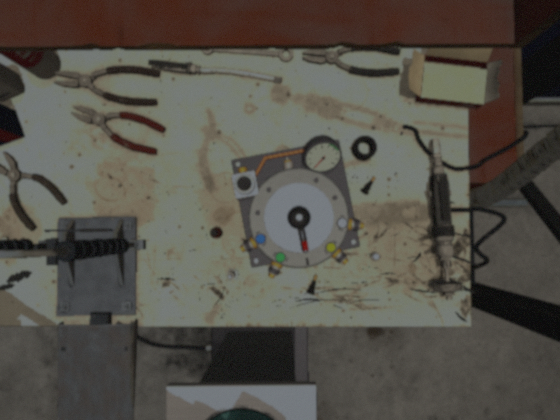

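View pics/scene0.png

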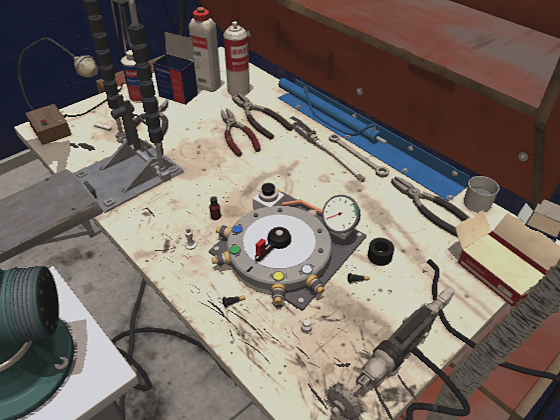

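The top view has the hub at about (299,216), tab (305,245), green disc (280,257), blue (261,238) and button (244,183). Green is the first outlet on the distributor's left, so q = -0.628. I'll enlarge the view to measure it.

```bash
cat > h.py <<'E'
import numpy as np, cv2
from bench import robot, vision
def px(s,u,v,z):
    "world point on pixel ray at height z"
    d=s['R'].T@np.array([(u-s['cx'])/s['fx'],(v-s['cy'])/s['fy'],1]); c=-s['R'].T@s['t']
    return c+d*(z-c[2])/d[2]
def proj(s,X):
    p=s['R']@np.asarray(X)+s['t']; return s['fx']*p[0]/p[2]+s['cx'],s['fy']*p[1]/p[2]+s['cy']
E
python3 - <<'E'
from h import *
s=vision.snapshot('top')
c=s['color'][130:280,220:400,::-1]
cv2.imwrite('pics/crop.png',cv2.convertScaleAbs(cv2.resize(c,None,fx=4,fy=4,interpolation=cv2.INTER_CUBIC),alpha=1.5))
hsv=cv2.cvtColor(s['color'],cv2.COLOR_RGB2HSV)
for n,lo,hi,z in(('green',50,75,.0445),('blue',100,125,.0445),('yellow',25,33,.0445),('red',0,6,.089)):
    m=cv2.inRange(hsv,(lo,110,60),(hi,255,255)); m[:,:240]=0;m[:200]=0;m[275:]=0;m[:,360:]=0
    k,l,st,ce=cv2.connectedComponentsWithStats(m)
    for i in range(1,k):
        if st[i,4]>12: print(n,ce[i],st[i,4],px(s,*ce[i],z).round(4))
E
```

```text
green [279.78723404 256.82978723] 47 [ 0.4216 -0.0874  0.0445]
blue [260.06779661 238.47457627] 59 [ 0.4595 -0.0472  0.0445]
yellow [330.52542373 246.93220339] 59 [ 0.4411 -0.1916  0.0445]
red [304.07692308 244.84615385] 39 [ 0.447  -0.1356  0.089 ]
```

View pics/crop.png

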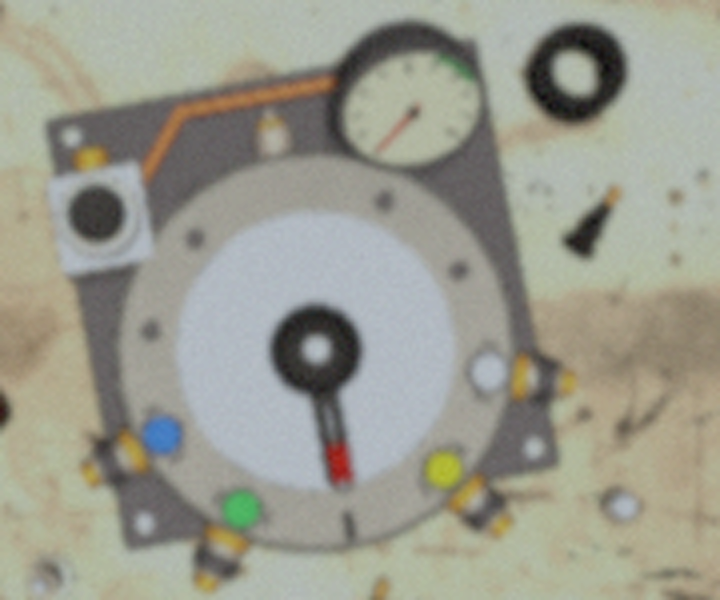

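```bash
python3 - <<'E'
from h import *
from scipy.optimize import least_squares
s=vision.snapshot('top')
f=lambda q,r,z:(-r*np.cos(q),-r*np.sin(q),z)
obs=[((279.79,256.83),f(-.628,90,44.5)),((260.07,238.47),f(-1.257,90,44.5)),((330.5,246.9),f(.628,90,44.5)),((341.8,222.6),f(1.257,90,44.5)),
 ((298.8,217),(0,0,66)),((243.8,183.2),(88,96,70))]
def w(p,X): 
    c,n=np.cos(p[2]),np.sin(p[2]); X=np.array(X)/1000
    return np.array([p[0]+c*X[0]-n*X[1],p[1]+n*X[0]+c*X[1],X[2]])
r=least_squares(lambda p:np.concatenate([np.subtract(proj(s,w(p,X)),u) for u,X in obs]),[.5,-.12,.2])
p=r.x; print(p,r.fun.reshape(-1,2).round(1))
for q in(0,-.2,-.314,-.4,-.628): print('tab',q,w(p,f(q,58,73)).round(4))
print('button',w(p,(88,96,70)).round(4),'green',w(p,f(-.628,90,44)).round(4))
z=s['z_map'];v,u=np.nonzero((z>0.2)&(z<2))
P=np.stack([(u-s['cx'])/s['fx'],(v-s['cy'])/s['fy'],0*u+1])*z[v,u]
W=s['R'].T@(P-s['t'][:,None])
m=(W[2]>.12)&(W[0]>.1)&(W[0]<.75)&(W[1]<.6)
for a in np.arange(-.4,.6,.1):
    k=m&(W[1]>=a)&(W[1]<a+.1)
    if k.sum()>5: print(round(a,2),k.sum(),'x',W[0][k].min().round(3),W[0][k].max().round(3),'z',W[2][k].max().round(3))
E
```

```text
[ 0.50259    -0.12630585  0.1845053 ] [[ 0.1  0.2]
 [ 0.  -0. ]
 [ 0.   0.2]
 [ 0.1 -0.1]
 [-0.  -0.1]
 [-0.2 -0.2]]
tab 0 [ 0.4456 -0.1369  0.073 ]
tab -0.2 [ 0.4446 -0.1254  0.073 ]
tab -0.314 [ 0.4451 -0.1188  0.073 ]
tab -0.4 [ 0.4459 -0.1139  0.073 ]
tab -0.628 [ 0.4502 -0.1014  0.073 ]
button [ 0.5715 -0.0158  0.07  ] green [ 0.4213 -0.0877  0.044 ]
-0.4 1121 x 0.733 0.75 z 0.393
-0.3 1095 x 0.733 0.75 z 0.393
-0.2 1104 x 0.733 0.75 z 0.392
-0.1 1106 x 0.733 0.75 z 0.392
-0.0 1154 x 0.732 0.75 z 0.391
0.1 2208 x 0.436 0.75 z 0.447
0.2 1817 x 0.435 0.75 z 0.48
0.3 662 x 0.417 0.734 z 0.378
```

Pose fit is good (residuals 0.2 px or less): axis (0.5026,-0.1263), yaw 0.1845. First I'll turn the tool to yaw π and close the fingers, then swing round the columns at small x.

```bash
python3 -m crank '[[1,[0,0,0],[0,0,-8.25]],[1,[0,0,0],[0,0,-8.25]],[1,[0,0,0],[0,0,-8.25]],[1,[-0.01,-0.04,0],[0,0,0]],[1,[-0.01,-0.04,0],[0,0,0]],[1,[-0.01,-0.04,0],[0,0,0]],[1,[-0.01,-0.04,0],[0,0,0]],[1,[-0.01,-0.04,0],[0,0,0]]]'
```

```text
time: 1.0
tool_pos: [0.2802, 0.298, 0.2053]
ee_rot: [-3.141, 0.0, -3.141]
wrist_force: [0.2, -1.0, 0.2]
width: 0.0337
finger_force: 0.0
```

```bash
python3 -m crank '[[1,[0,-0.04,0],[0,0,0]],[1,[0,-0.04,0],[0,0,0]],[1,[0,-0.04,0],[0,0,0]],[1,[0,-0.04,0],[0,0,0]],[1,[0,-0.04,0],[0,0,0]],[1,[0,-0.04,0],[0,0,0]],[1,[0,-0.04,0],[0,0,0]],[1,[0,-0.04,0],[0,0,0]]]'
python3 -m crank '[[1,[0,-0.04,0],[0,0,0]],[1,[0,-0.04,0],[0,0,0]],[1,[0,-0.04,0],[0,0,0]],[1,[0,-0.03,0],[0,0,0]],[1,[-0.04,0,0],[0,0,0]],[1,[-0.04,0,0],[0,0,0]],[1,[-0.04,0,0],[0,0,0]],[1,[-0.04,0,0],[0,0,0]]]'
```

```text
time: 1.8
tool_pos: [0.2798, -0.0219, 0.2055]
ee_rot: [-3.141, 0.001, -3.141]
wrist_force: [0.6, -0.4, 0.1]
width: 0.0004
finger_force: 0.0
time: 2.6
tool_pos: [0.4416, -0.1706, 0.2052]
ee_rot: [3.142, -0.0, 3.141]
wrist_force: [0.2, -0.6, 1.3]
width: 0.0005
finger_force: 0.0
```

```bash
python3 -m crank '[[1,[-0.003,-0.004,0.03],[0,0,0]],[1,[0,0,0.03],[0,0,0]],[1,[0,0,0.03],[0,0,0]],[1,[0,0,0.03],[0,0,0]],[1,[0,0,0.02],[0,0,0]],[1,[0,0,0],[0,0,0]]]'
python3 - <<'E'
from h import *
s=vision.snapshot('scene'); c=s['color'][160:320,180:400,::-1]
cv2.imwrite('pics/s1.png',cv2.resize(c,None,fx=3,fy=3,interpolation=cv2.INTER_CUBIC))
E
```

```text
time: 3.2
tool_pos: [0.4406, -0.173, 0.0618]
ee_rot: [3.138, -0.007, -3.141]
wrist_force: [-0.0, -0.3, -0.5]
width: 0.0003
finger_force: 0.0
```

View pics/s1.png

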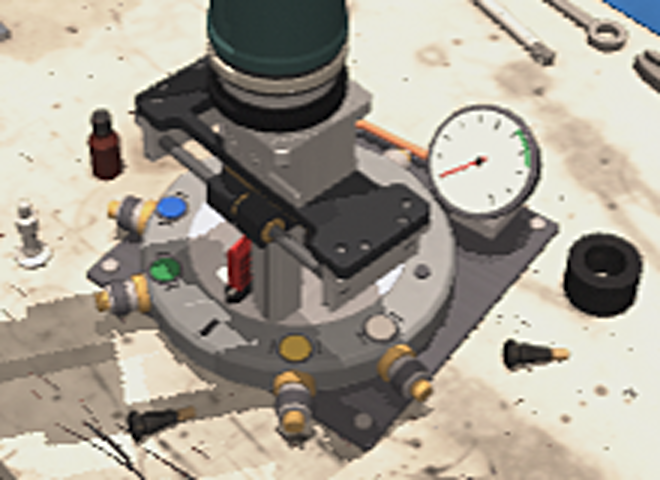

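The fingers stand to the right of the red tab (crop 240,262) with a clear gap. Pushing to +y.

```bash
python3 -m crank '[[1,[0,0.008,0],[0,0,0]],[1,[0,0.008,0],[0,0,0]],[1,[0,0.005,0],[0,0,0]],[1,[0,0.005,0],[0,0,0]],[1,[0,0.005,0],[0,0,0]],[1,[0,0.004,0],[0,0,0]]]'
```

```text
time: 3.85
tool_pos: [0.4436, -0.1393, 0.0661]
ee_rot: [-3.141, 0.001, -3.141]
wrist_force: [-0.3, -2.1, 1.6]
width: 0.0003
finger_force: 1.1
```

```bash
python3 -m crank '[[1,[0,0.003,0],[0,0,0]],[1,[0,0.003,0],[0,0,0]],[1,[0,0,0],[0,0,0]]]'
python3 - <<'E'
from h import *
for n in('scene','top'):
    s=vision.snapshot(n)
    hsv=cv2.cvtColor(s['color'],cv2.COLOR_RGB2HSV)
    u0,v0=map(int,proj(s,(.447,-.12,.073)))
    m=cv2.inRange(hsv,(0,110,60),(6,255,255)); w=np.zeros_like(m); w[v0-25:v0+25,u0-30:u0+30]=1; m=m*w
    v,u=np.nonzero(m); print(n,len(u),u.mean(),v.mean())
    for q in(0,-.314,-.628,-.9):
        a=.1845+q; print(q,np.round(proj(s,(.5026-.058*np.cos(a),-.1263-.058*np.sin(a),.073)),1))
    if n=='scene': cv2.imwrite('pics/s2.png',cv2.resize(s['color'][160:320,180:400,::-1],None,fx=3,fy=3,interpolation=cv2.INTER_CUBIC))
E
```

```text
time: 4.15
tool_pos: [0.4433, -0.1324, 0.0651]
ee_rot: [3.14, -0.0, -3.141]
wrist_force: [0.1, -0.3, 0.2]
width: 0.0005
finger_force: 0.0
scene 57 247.10526315789474 235.3684210526316
0 [260.7 248.4]
-0.314 [254.2 243.1]
-0.628 [250.3 236.8]
-0.9 [249.3 230.9]
top 0 nan nan
0 [304.4 245.3]
-0.314 [295.3 245.7]
-0.628 [286.6 243.2]
-0.9 [280.  238.9]<stdin>:7: RuntimeWarning: Mean of empty slice.
  ret = ret.dtype.type(ret / rcount)
```

View pics/s2.png

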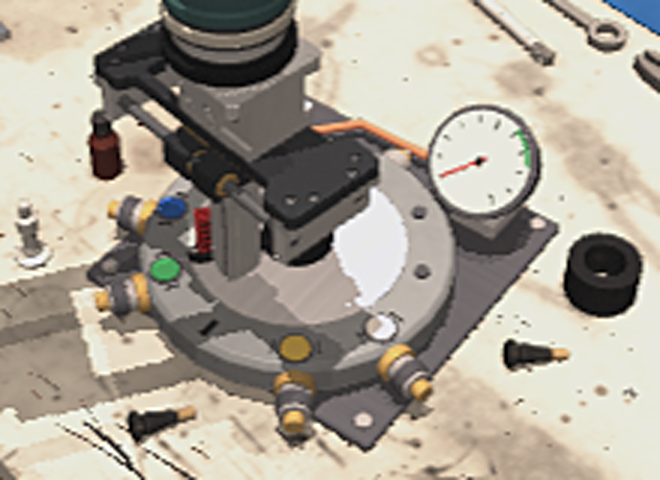

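The force dropped and the tab jumped; it now sits near the green disc. I'll back off, lift and check.

```bash
python3 -m crank '[[1,[0,-0.015,0],[0,0,0]],[1,[0,0,-0.03],[0,0,0]],[1,[0,0,-0.04],[0,0,0]],[1,[0.03,0,-0.03],[0,0,0]],[1,[0.05,0,0],[0,0,0]],[1,[0.04,0,0],[0,0,0]],[1,[0.04,0,0],[0,0,0]],[1,[0,0,0],[0,0,0]]]'
python3 - <<'E'
from h import *
s=vision.snapshot('top')
cv2.imwrite('pics/t2.png',cv2.convertScaleAbs(cv2.resize(s['color'][130:280,220:400,::-1],None,fx=4,fy=4,interpolation=cv2.INTER_CUBIC),alpha=1.5))
s=vision.snapshot('scene')
cv2.imwrite('pics/s3.png',cv2.resize(s['color'][160:320,180:400,::-1],None,fx=3,fy=3,interpolation=cv2.INTER_CUBIC))
E
```

```text
time: 5.05
tool_pos: [0.2805, -0.1491, 0.1658]
ee_rot: [-3.14, 0.001, 3.138]
wrist_force: [0.2, 0.2, 0.2]
width: 0.0003
finger_force: 0.0
```

View pics/s3.png

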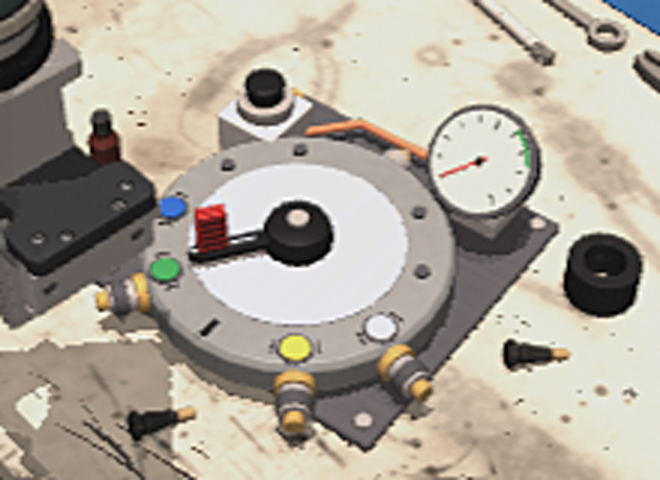

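View pics/t2.png

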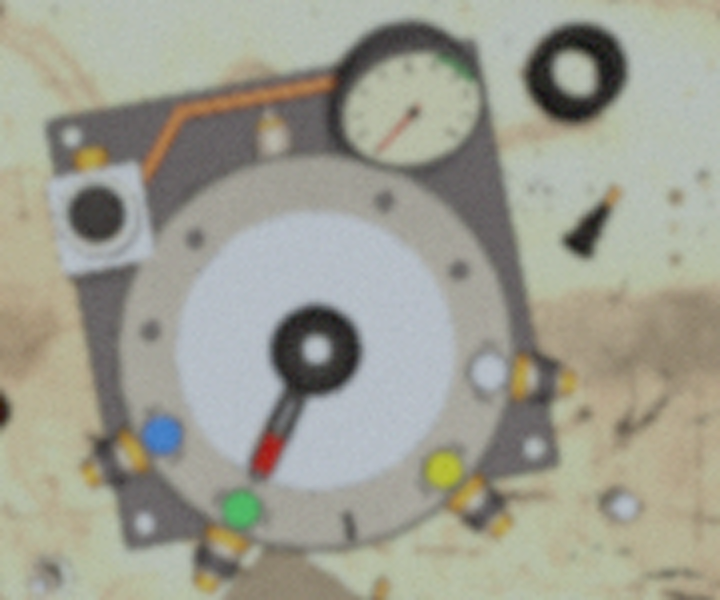

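The lever points straight at the green disc (top crop 241,509), and the button cap stands proud of its collar. Next I'll move above the button.

```bash
python3 -m crank '[[1,[-0.0416,0.019,0],[0,0,0]],[1,[-0.0416,0.019,0],[0,0,0]],[1,[-0.0416,0.019,0],[0,0,0]],[1,[-0.0416,0.019,0],[0,0,0]],[1,[-0.0416,0.019,0],[0,0,0]],[1,[-0.0416,0.019,0],[0,0,0]],[1,[-0.0416,0.019,0],[0,0,0]],[1,[0,0,0.03],[0,0,0]]]'
python3 -m crank '[[1,[0,0,0.03],[0,0,0]],[1,[0,0,0.02],[0,0,0]],[1,[0,0,0],[0,0,0]]]'
```

```text
time: 5.95
tool_pos: [0.5829, -0.0128, 0.1372]
ee_rot: [3.141, 0.01, -3.137]
wrist_force: [0.0, 0.6, 0.4]
width: 0.0005
finger_force: 0.0
time: 6.25
tool_pos: [0.5729, -0.0144, 0.0799]
ee_rot: [3.14, -0.009, -3.14]
wrist_force: [-0.5, 0.2, -0.3]
width: 0.0009
finger_force: 0.0
```

```bash
python3 -m crank '[[1,[0,0,0],[0,0,0]],[1,[0,0,0],[0,0,0]]]'; python3 - <<'E'
from h import *
s=vision.snapshot('scene')
cv2.imwrite('pics/s4.png',cv2.resize(s['color'][140:260,200:360,::-1],None,fx=5,fy=5,interpolation=cv2.INTER_CUBIC))
E
```

```text
time: 6.45
tool_pos: [0.5761, -0.0154, 0.0869]
ee_rot: [-3.141, 0.003, -3.141]
wrist_force: [-0.4, -1.0, -0.1]
width: 0.0004
finger_force: 0.0
```

View pics/s4.png

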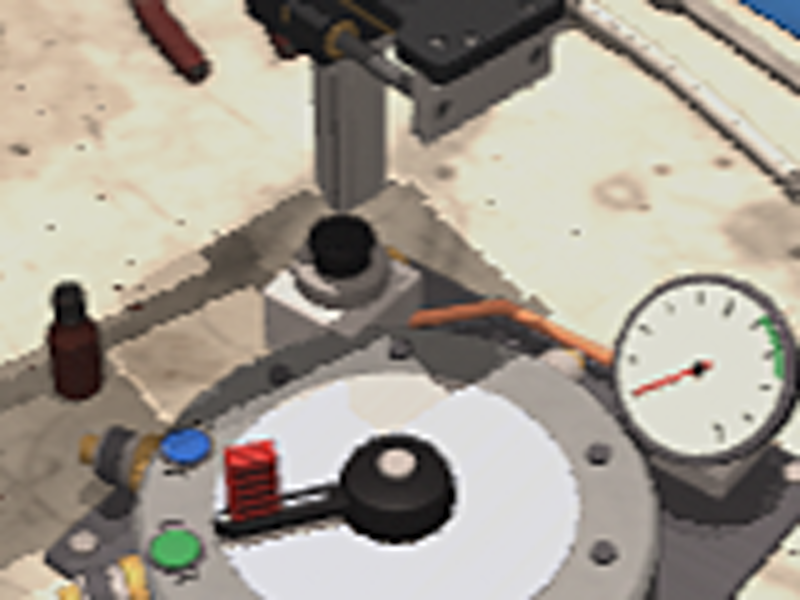

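The fingers hang above the cap (crop 342,245), about 4 mm too far in x. I'll correct that and press slowly.

```bash
python3 -m crank '[[1,[0.004,0,0.005],[0,0,0]],[1,[0,0,0.006],[0,0,0]],[1,[0,0,0.004],[0,0,0]],[1,[0,0,0.003],[0,0,0]],[1,[0,0,0.003],[0,0,0]],[1,[0,0,0],[0,0,0]]]'; python3 -m crank '[[1,[0,0,0],[0,0,0]],[1,[0,0,0],[0,0,0]]]'
```

```text
time: 7.1
tool_pos: [0.5703, -0.0154, 0.065]
ee_rot: [-3.142, -0.0, -3.141]
wrist_force: [-3.1, -0.8, 4.4]
width: 0.0002
finger_force: 2.3
time: 7.3
tool_pos: [0.5703, -0.0154, 0.0649]
ee_rot: [-3.142, -0.0, -3.141]
wrist_force: [-2.7, 0.2, 4.5]
width: 0.0006
finger_force: 2.3
```

```bash
python3 -m crank '[[1,[0,0,0.001],[0,0,0]],[1,[0,0,0.001],[0,0,0]],[1,[0,0,0],[0,0,0]],[1,[0,0,0],[0,0,0]]]'; python3 - <<'E'
from h import *
s=vision.snapshot('scene')
cv2.imwrite('pics/s5.png',cv2.resize(s['color'][140:260,200:360,::-1],None,fx=5,fy=5,interpolation=cv2.INTER_CUBIC))
E
```

```text
time: 7.7
tool_pos: [0.5704, -0.0154, 0.0646]
ee_rot: [-3.141, 0.0, -3.141]
wrist_force: [-5.9, -0.5, 12.1]
width: 0.0004
finger_force: 6.0
```

View pics/s5.png

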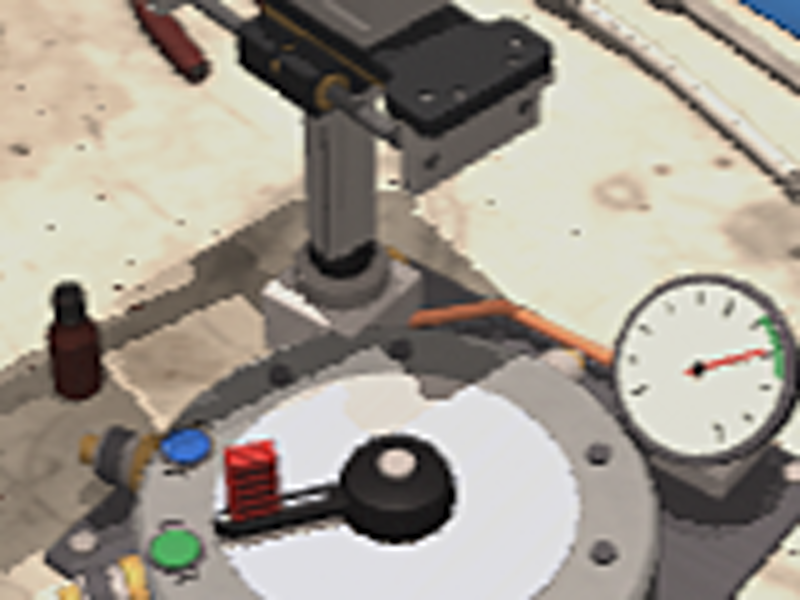

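The needle is up in the green band (crop 770,352). The force rose to 12 N with no further travel, so the button is bottomed, and the selector is still at green. Handing in.

```bash
python3 -c "
from bench import robot
print(robot.close_job())"
```

```text
the job is handed in; nothing more can be done
None
```

The selector was pushed home at the green disc and the job handed in with the closed fingertips holding the read button fully down (about 12 N); the hand-in did not return a verdict.

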